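# Find the tight spot of a strap cutter's slide

## Robot

A 7-joint arm with a two-finger parallel gripper is mounted at the origin on the work surface. World frame = base frame: x ahead of the robot, y to its left, z up, the work surface at z = 0. Lengths are in m, angles in rad, forces in N, time in s.
With the tool pointing down it reaches from about 0.35 to 0.775 m from the base axis. Payload 3.1 kg.
Tool frame: the origin (TCP) lies on the centre line of the jaws, within the pads' length; the fingertips stand robot.finger_overhang ahead of it and the grasp point (between the pads) lies 11 mm behind it (robot.finger_overhang is the distance from the TCP to the fingertips, in m); z points along the fingers, y is the line along which they close (so a half turn about z gives the same grasp; the last joint's range is limited). The gripper opens to 85 mm and grips with 20 to 120 N. Pads are 22 mm wide; open, the fingers measure 114 mm over their backs; the gripper's body (76 mm by 85 mm) begins 54 mm behind the grasp point. The pads swing forward as they close: fully open they stand 13 mm farther back than shut.
Start: joints at [-1.263, 0.311, 0.014, 1.512, -0.004, 1.319, -0.027], TCP at [0.188, 0.517, 0.239] pointing down, gripper open.
Joint ranges: [-2.7, 2.7], [-0.3, 1.91], [-1.27, 1.3], [0.12, 2.57], [-1.44, 4.58], [0.2, 2.03], [-3.05, 3.05]. Speed limits (rad/s): [2.79, 2.79, 3.14, 3.14, 3.14, 3.14, 3.14].

## Interface

Orientations are given as a unit quaternion [w, x, y, z].
In Python, from bench import robot gives the robot as it stands.
- The arm moves only by the shell command python3 -m crank 'ROWS' [OPENING]. ROWS is JSON, one flat list of numbers, 4 for each row, row after row: the shift along the tool's x, y, z in units of 250 mm (1.0 is 250 mm), then the turn about the tool's z in units of 90 degrees (1.0 is 90 degrees). In form: [tx, ty, tz, yaw, tx, ty, tz, yaw, ...]. A call has 1 to 8 rows; each row is the pose to reach, as a shift and turn from the pose commanded when the call began, along the tool's axes at that moment; what a row does not reach only later rows make up. A row lasts 1/8 s, in which the tool goes at most 62.5 mm and 10.7 degrees, less where a joint would pass 70% of its speed; a pose out of reach is approached as far as the arm can. A call with a number of a shift or a turn outside -1 to 1 is refused whole. A call with a gripper value outside its range is refused whole. OPENING is the closure, from -1 (fully open) to 1 (shut), so that 0 is half open, set as the call begins (- or left out, the last holds). The fingers move at their own pace and stop on an object; the grip force is fixed at half the most. Time passes only in rows, so rows that repeat a pose let the fingers close. It gives the time, the measured TCP pose, the force, the opening and the grip force at its end, in the units of the state.
- robot.get_state(): the state, without advancing time (a new reading comes with each control period).
- robot.capture(name): name is "scene" or "top" or "wrist"; returns a dict with "pixels" (400x640x3 uint8, red, green, blue), "mtx" (3x3 intrinsics, pixels), "dist_coeffs" ([k1, k2, p1, p2, k3] as OpenCV has them; the pictures are not rectified), "origin" and "rotation" of the camera in the world. Camera axes: x right, y down, z forward; pixel columns grow to the right and rows downward; lengths in m; the calibration is good to about 2 mm. A picture is of the moment at which its call begins. There is no depth.
- robot.hand_in(): hands the job in; it is judged then, once.
The state is a dict: "time_s": time; "joint_positions": joint angles; "qd": joint speeds; "joint_torque": joint torques, N m; "ee_pos": TCP position; "orientation": TCP orientation; "force": force on the tool from outside, world axes, zero at the start; "moment": the same for the moment, N m; "grip_width": finger opening in m; "gripper_force": force on a finger pad.
Only numpy, scipy, OpenCV 4.12 (cv2) and the standard library are available. Lean on these libraries where they do the work, as an engineer would, in place of code of your own. Each camera call takes 0.05 s, during which the arm holds its last target. There are 200 camera calls.

## Task

The strap cutter's carriage binds somewhere on its rail. Take it by its wooden handle and run it slowly and gently along the whole rail, first until it touches the red buffer, then across to touch the blue buffer, feeling for the one tight spot; then bring it back and leave it standing, released, right on the tight spot so that I can oil it there. Do not ram the buffers or disturb the things lying around.

Things in the scene. Friction and masses are not known exactly. Their poses are not given: they have to be found in the camera images.
- rail: strap cutter's slide on the table: aluminium bed 100 x 400 x 12 mm with a steel guide rail, a red end block at its +y end and a blue one at its -y end (60 x 26 mm, tops 46 mm above the table, inner faces 159 mm from the middle). Origin: middle of the bed's underside (table height). y runs along the rail from blue to red, x across it, z up
- carriage_handle (a point): centre of the upright wooden handle on the carriage: 30 mm across the rail, 18 mm along it, 50 mm high; this point lies 79 mm above the table, the handle's top at 104 mm. Frame parallel to the rail's. The carriage touches the red buffer when this point is about 110 mm from the rail's middle on the red side, and the blue one at about 110 mm on the blue side
- carriage: sliding carriage: dark steel block 70 mm across, 60 mm along the rail, light plate on top (54 mm above the table), 0.4 to 0.9 kg; origin at table height below the handle. Stays where left. It moves at 2 to 3 N, but at one invisible tight spot, its middle within 85 mm of the rail's middle, the push rises to about 12 N and falls again over 10 mm either side (half as much when the hand pauses there)
- stop_red: red sprung buffer (16 mm round peg) at the +y end, which gives about 1 mm per 3 N; origin at the rail's origin while unpressed; its face is 140 mm from the middle of the rail, 36 mm above the table
- stop_blue: the same in blue at the -y end; its face is 140 mm from the middle
- spool: bystander: blue thread spool 36 mm across, 32 mm high, origin under its centre
- dye_jar: bystander: amber jar with a black cap, 44 mm across, 55 mm high, origin under its centre
- weight: bystander: brass knobbed weight 44 mm across, 44 mm high, origin under its centre

How it is judged:
By the outcome, as a careful person would: the job done as asked, in the order asked, and still so for the second after the job is handed in, with the robot touching nothing.
It also fails if it takes over 72 s, if anything falls off the work surface, if the arm or the gripper's body presses on something with over 40 N, if the wrist force passes 120 N, or if a joint passes its speed limit or range.

## Working session

There is one attempt and no reset: what is moved stays moved. The work goes in short steps, Python scripts to look and compute and a shell command to move; the robot and the scene stay as the last step left them, time stands still between calls to the robot, and variables do not carry over. Pictures are saved under pics/ and viewed, at most 10 in all, crops included, and the job is handed in when it is done.

```bash
ls; mkdir -p pics
python3 - <<'E'
from bench import robot
import cv2
s=robot.get_state();print(s, robot.finger_overhang)
for n in("top","scene"):
    c=robot.capture(n);cv2.imwrite(f"pics/{n}0.png",c["pixels"][:,:,::-1]);print(n,c["mtx"],c["dist_coeffs"],c["origin"],c["rotation"])
E
```

```text
pics
{'time_s': 0.0, 'joint_positions': array([-1.2627002 ,  0.3117857 ,  0.0139778 ,  1.51305422, -0.00436338,
        1.31923167, -0.02719363]), 'qd': array([-0.00039154,  0.00089305, -0.00012193, -0.0007743 , -0.00131896,
        0.00051103,  0.00068985]), 'joint_torque': array([-5.81043132e-04, -3.79908836e+01,  1.45444586e-01, -2.30592388e+01,
        1.20849075e-02,  1.33133479e-02, -3.32967574e-06]), 'ee_pos': array([0.18823449, 0.51601778, 0.23818926]), 'orientation': array([-1.48263468e-04,  1.73955519e-01,  9.84752750e-01, -1.21543117e-03]), 'force': array([ 0.00819269, -0.78628233,  0.00113369]), 'moment': array([ 0.00189296, -0.05522174,  0.0044962 ]), 'gripper_force': 0.0, 'grip_width': 0.08530599375901599} 0.008
top [[377.18116722   0.         323.97124553]
 [  0.         377.18116722 201.27094661]
 [  0.           0.           1.        ]] [-0.07120997  0.          0.          0.          0.        ] [0.47363053 0.00511211 0.74019876] [-0.06221303  0.71481145 -0.69443634  0.05415065]
scene [[436.40699624   0.         319.56497157]
 [  0.         436.40699624 203.83878914]
 [  0.           0.           1.        ]] [-0.10642181  0.          0.          0.          0.        ] [0.80940029 0.29354517 0.61580326] [-0.09481914  0.31891033  0.89757759 -0.28924037]
```

View pics/top0.png

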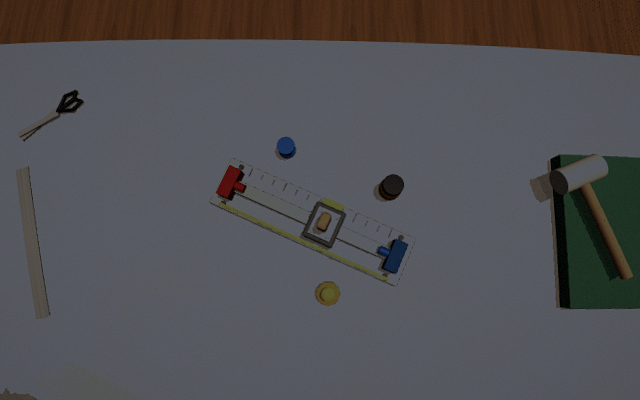

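View pics/scene0.png

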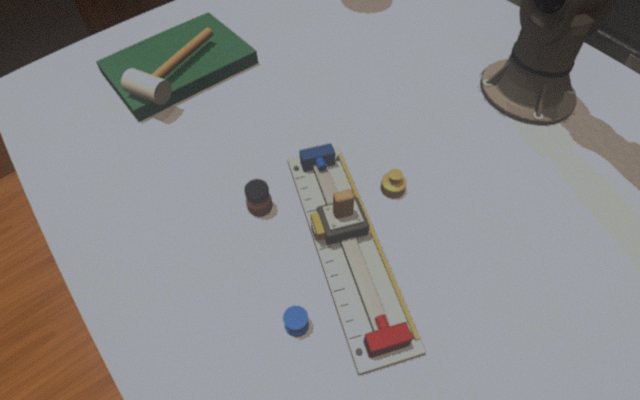

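The top view shows the red block at (230,183), the blue block at (396,256), the handle at (324,221), the spool at (286,147), the jar at (392,187) and the weight at (328,293). The scene view agrees, and the carriage is between the middle and the blue end.

```bash
cat > h.py <<'E'
import numpy as np,cv2
from scipy.spatial.transform import Rotation as R
def rot(q): return R.from_quat(np.r_[q[1:],q[0]]).as_matrix()
def ray(c,p,z):
    u=cv2.undistortPoints(np.array([[p]],float),c["mtx"],c["dist_coeffs"])[0,0]
    r=c["rotation"]; r=rot(r) if np.size(r)==4 else r
    d=r@np.r_[u,1.]; o=c["origin"]; return (o+d*(z-o[2])/d[2])
def blob(c,lo,hi,box):
    h=cv2.cvtColor(c["pixels"],cv2.COLOR_RGB2HSV); m=cv2.inRange(h,np.array(lo),np.array(hi))
    k=np.zeros_like(m);x0,y0,x1,y1=box;k[y0:y1,x0:x1]=m[y0:y1,x0:x1]
    return k
def centre(k):
    cs=max(cv2.findContours(k,0,2)[0],key=cv2.contourArea); return cv2.minAreaRect(cs)
E
python3 - <<'E'
from bench import robot
from h import *
s=robot.get_state();Rt=rot(s["orientation"]);print("tool x,y",Rt[:,0].round(3),Rt[:,1].round(3))
c=robot.capture("top")
img=cv2.cvtColor(c["pixels"],cv2.COLOR_RGB2HSV)
k=cv2.morphologyEx(blob(c,(0,150,50),(8,255,255),(200,150,250,215))|blob(c,(172,150,50),(180,255,255),(200,150,250,215)),2,np.ones((9,9)))
r=centre(k);b=centre(cv2.morphologyEx(blob(c,(105,130,40),(125,255,255),(370,230,420,285)),2,np.ones((9,9))))
print(r,b,img[221,324],img[213,326])
h=centre(blob(c,(8,80,60),(18,255,255),(310,205,335,236)));print(h)
P=ray(c,r[0],.046);Q=ray(c,b[0],.046);print(P,Q,"len",np.linalg.norm(P-Q),"mid",(P+Q)/2)
u=(P-Q)/np.linalg.norm(P-Q);print("u",u)
H=ray(c,h[0],.1);print("handle",H,"along",(H-(P+Q)/2)[:2]@u[:2],"across",np.cross(u[:2],(H-(P+Q)/2)[:2]))
im=c["pixels"][190:250,290:360,::-1];cv2.imwrite("pics/hc.png",cv2.resize(im,None,fx=8,fy=8,interpolation=cv2.INTER_CUBIC))
E
```

```text
tool x,y [-0.939  0.343 -0.   ] [ 0.343  0.939 -0.002]
((228.7000274658203, 181.6000213623047), (14.310833930969238, 30.857736587524414), 26.56505012512207) ((395.137939453125, 255.65518188476562), (14.112846374511719, 31.196815490722656), 21.801410675048828) [ 23 106  87] [ 14 152  82]
((323.4000244140625, 220.20001220703125), (9.838698387145996, 16.099689483642578), 26.56505012512207)
[0.62162533 0.19644537 0.046     ] [ 0.49193927 -0.11813501  0.046     ] len 0.34026356348334025 mid [0.5567823  0.03915518 0.046     ]
u [0.38113412 0.92451976 0.        ]
handle [0.54718942 0.01402852 0.1       ] along -0.026886268432197383 across -0.0007078176195937421<stdin>:12: DeprecationWarning: Arrays of 2-dimensional vectors are deprecated. Use arrays of 3-dimensional vectors instead. (deprecated in NumPy 2.0)
```

View pics/hc.png

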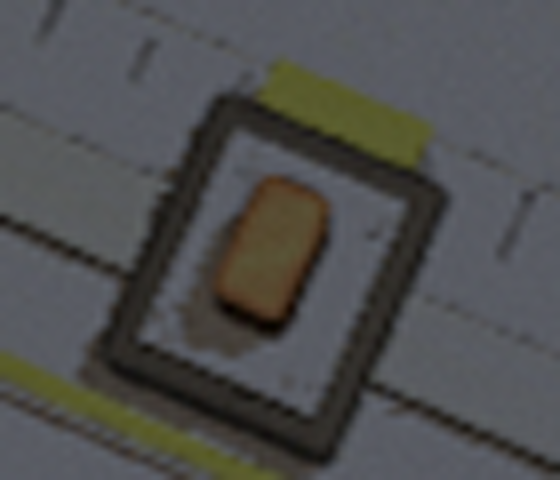

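Handle top is at about (0.547, 0.014), on the rail's centre line and 27 mm to the blue side. The block spacing of 340 mm agrees with the given 344 mm. I'll travel above it.

```bash
python3 -m crank '[-0.06,-0.04,0,0,-0.19,-0.13,0,0,-0.33,-0.225,0,0,-0.47,-0.32,0,0,-0.62,-0.42,0,0,-0.76,-0.52,0,0,-0.9,-0.61,0,0,-1,-0.68,0,0]'
python3 -m crank '[-0.12,-0.08,0,0.005,-0.26,-0.18,0,0.01,-0.4,-0.28,0,0.015,-0.54,-0.38,0,0.02,-0.69,-0.48,0,0.026,-0.82,-0.57,0,0.026,-0.92,-0.64,0,0.026,-0.98,-0.68,0,0.026]'
cat > meas.py <<'E'
from bench import robot
from h import *
import sys
s=robot.get_state();Rt=rot(s["orientation"]);T=s["ee_pos"]
c=robot.capture("wrist");cv2.imwrite(f"pics/{sys.argv[1]}.png",c["pixels"][:,:,::-1])
print(s["time_s"],T,"F",s["force"],"y",Rt[:,1].round(4))
d=np.array([.547,.0135,.079])-T;print("need tool units",(Rt.T@d/.25).round(3),Rt[:,2])
E
python3 meas.py w1
```

```text
time_s: 1.15
ee_pos: [0.3666, 0.2678, 0.2394]
orientation: [0.0, 0.176, 0.984, -0.0]
force: [0.7, -0.1, -0.0]
grip_width: 0.0857
gripper_force: 0.0
time_s: 2.15
ee_pos: [0.537, 0.0245, 0.2393]
orientation: [-0.0, 0.196, 0.981, -0.0]
force: [-1.0, -0.2, -0.3]
grip_width: 0.0854
gripper_force: 0.0
2.15 [0.53704198 0.02451555 0.23930786] F [-0.96900059 -0.2477687  -0.27771481] y [ 3.843e-01  9.232e-01 -9.000e-04]
need tool units [-0.054 -0.025  0.641] [-3.40122051e-04 -8.78876762e-04 -9.99999556e-01]
```

View pics/w1.png

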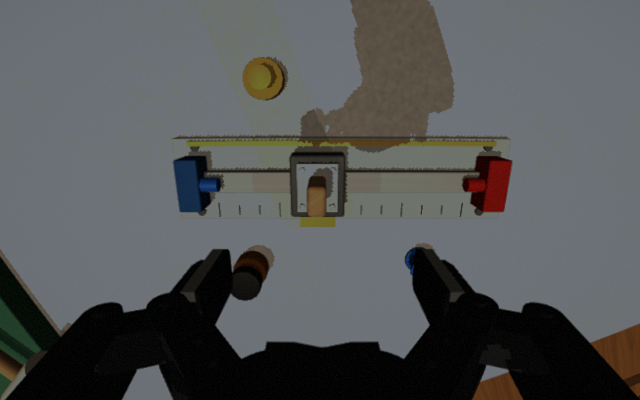

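The wrist view shows the rail parallel to the closing axis, with the handle top near (317,203), the blue block at (190,185) and the red block at (493,185).

Run:
```python
from bench import robot
from h import *
s=robot.get_state();Rt=rot(s["orientation"]);T=s["ee_pos"]
c=robot.capture("wrist")
k=blob(c,(8,110,80),(20,255,255),(300,165,335,220));r=centre(k);print(r)
# top face: lower bright end in the picture; foot nearer the camera axis
for nm,lo,hi,box in(("red",(0,150,50),(8,255,255),(470,140,520,220)),("blue",(105,130,40),(125,255,255),(170,140,205,220))):
    q=centre(cv2.morphologyEx(blob(c,lo,hi,box),2,np.ones((9,9))));print(nm,q,ray(c,q[0],.046),ray(c,q[0],.03))
im=c["pixels"][140:235,270:365,::-1];cv2.imwrite("pics/w1c.png",cv2.resize(im,None,fx=6,fy=6,interpolation=2))
for p in((317,207),(317,200)):
    H=ray(c,p,.104);d=H-T;print(p,H,(Rt.T@d/.25).round(3))
```

```text
((317.5, 200.0), (28.0, 17.0), 90.0)
red ((497.8378601074219, 183.47296142578125), (22.193862915039062, 54.58046340942383), 9.462322235107422) [0.62413796 0.19810536 0.046     ] [0.63152216 0.20524095 0.03      ]
blue ((188.48974609375, 184.41297912597656), (51.76066970825195, 21.67405128479004), 83.2901611328125) [ 0.49259759 -0.11915131  0.046     ] [ 0.49359843 -0.12741147  0.03      ]
(317, 207) [0.554206   0.01061971 0.104     ] [-0.077 -0.019  0.541]
(317, 200) [0.54797818 0.01326731 0.104     ] [-0.05  -0.019  0.541]
```

View pics/w1c.png

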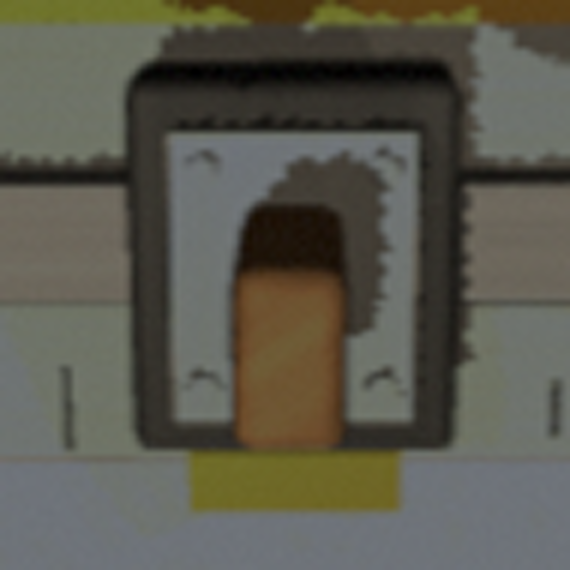

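The handle top's centre is at (318,200), which puts it at (0.548, 0.013), agreeing with the top view. I'll descend and grip, with TCP z about 0.074 (tips about 12 mm above the plate).

```bash
python3 -m crank '[-0.02,-0.006,0.04,0,-0.05,-0.016,0.14,0,-0.05,-0.016,0.25,0,-0.05,-0.016,0.36,0,-0.05,-0.016,0.46,0,-0.05,-0.016,0.55,0,-0.05,-0.016,0.62,0,-0.05,-0.016,0.66,0]'
python3 -m crank '[0,0,0,0,0,0,0,0]' -
python3 -m crank '[0,0,0,0,0,0,0,0,0,0,0,0,0,0,0,0,0,0,0,0,0,0,0,0]' 1
python3 - <<'E'
from bench import robot
import cv2
c=robot.capture("scene");cv2.imwrite("pics/s1.png",c["pixels"][100:400,200:500,::-1]);print(robot.get_state())
E
```

```text
time_s: 3.25
ee_pos: [0.5462, 0.0202, 0.0731]
orientation: [-0.001, 0.193, 0.981, 0.0]
force: [-0.8, 0.1, 0.2]
grip_width: 0.0857
gripper_force: 0.0
time_s: 3.5
ee_pos: [0.5478, 0.0193, 0.0751]
orientation: [0.001, 0.194, 0.981, 0.0]
force: [0.1, 0.2, -0.1]
grip_width: 0.0852
gripper_force: 0.0
time_s: 4.25
ee_pos: [0.547, 0.0186, 0.0746]
orientation: [0.0, 0.194, 0.981, -0.0]
force: [-2.1, -1.7, 4.1]
grip_width: 0.0171
gripper_force: 59.6
{'time_s': 4.3, 'joint_positions': array([-0.37711438,  0.47602823,  0.41856908,  1.7521029 , -0.22865584,
        0.96162838,  1.31138502]), 'qd': array([-0.00161596,  0.00015503, -0.00278726, -0.00094278, -0.00213059,
       -0.00150101, -0.00175495]), 'joint_torque': array([ -0.90904796, -37.4925077 ,   3.24740633, -18.76194656,
        -0.43918543,  -0.54759756,   0.12345318]), 'ee_pos': array([0.54702934, 0.01870254, 0.07462115]), 'orientation': array([ 6.48599463e-05,  1.94356604e-01,  9.80930923e-01, -1.74908677e-04]), 'force': array([-1.16473175, -0.70619276,  4.14716622]), 'moment': array([-0.33655503,  0.40004133, -0.07547209]), 'gripper_force': 59.736024141311646, 'grip_width': 0.017339869406100644}
```

View pics/s1.png

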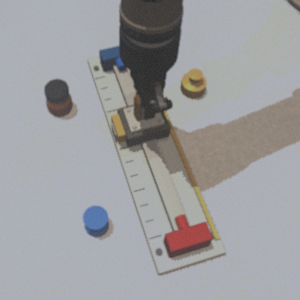

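The handle is gripped (opening 17 mm, matching the 18 mm given). I'll push towards red at 20 mm/s, reading the force every 5 mm.

```bash
cat > fmt.py <<'E'
import sys,re,numpy as np
u=np.array([.381,.9246]);m=np.array([.5575,.0393])
t=sys.stdin.read()
for b in t.split("time_s:")[1:]:
    n=lambda k:np.array([float(x) for x in re.search(k+r": \[(.*?)\]",b).group(1).split(",")])
    p=n("ee_pos");f=n("force");d=p[:2]-m
    print(b.split()[0],"along %.1f across %.1f z %.1f | Falong %.1f Facross %.1f Fz %.1f"%(1e3*d@u,1e3*(d[0]*u[1]-d[1]*u[0]),1e3*p[2],f[:2]@u,f[0]*u[1]-f[1]*u[0],f[2]),b.split("gripper_force:")[1].split()[0])
E
( python3 -m crank '[0,0.005,0,0,0,0.015,0,0]'
python3 -m crank '[0,0.01,0,0,0,0.02,0,0]'
python3 -m crank '[0,0.01,0,0,0,0.02,0,0]'
python3 -m crank '[0,0.01,0,0,0,0.02,0,0]'
python3 -m crank '[0,0.01,0,0,0,0.02,0,0]'
python3 -m crank '[0,0.01,0,0,0,0.02,0,0]'
python3 -m crank '[0,0.01,0,0,0,0.02,0,0]'
python3 -m crank '[0,0.01,0,0,0,0.02,0,0]'
python3 -m crank '[0,0.01,0,0,0,0.02,0,0]'
python3 -m crank '[0,0.01,0,0,0,0.02,0,0]' ) | python3 fmt.py
```

```text
4.55 along -18.8 across -1.9 z 74.6 | Falong -2.0 Facross -0.4 Fz 4.8 59.8
4.8 along -13.6 across -1.8 z 74.6 | Falong -2.3 Facross -1.3 Fz 4.9 59.8
5.05 along -8.6 across -1.7 z 74.6 | Falong -2.1 Facross -0.4 Fz 5.3 59.8
5.3 along -3.6 across -1.7 z 74.6 | Falong -2.4 Facross -1.3 Fz 4.6 59.8
5.55 along 1.4 across -1.8 z 74.6 | Falong -1.9 Facross -1.0 Fz 4.8 59.8
5.8 along 6.4 across -1.8 z 74.6 | Falong -2.1 Facross -1.3 Fz 5.9 59.8
6.05 along 11.4 across -1.7 z 74.6 | Falong -2.3 Facross -0.3 Fz 5.5 59.8
6.3 along 16.4 across -1.8 z 74.6 | Falong -1.9 Facross -0.6 Fz 4.1 59.8
6.55 along 21.4 across -1.7 z 74.6 | Falong -2.1 Facross -0.2 Fz 4.7 59.8
6.8 along 26.1 across -1.7 z 74.6 | Falong -2.5 Facross 0.2 Fz 5.1 60.0
```

Clean signal. I'll continue towards red, stopping short of 110 mm.

```bash
( python3 -m crank '[0,0.01,0,0,0,0.02,0,0]'
python3 -m crank '[0,0.01,0,0,0,0.02,0,0]'
python3 -m crank '[0,0.01,0,0,0,0.02,0,0]'
python3 -m crank '[0,0.01,0,0,0,0.02,0,0]'
python3 -m crank '[0,0.01,0,0,0,0.02,0,0]'
python3 -m crank '[0,0.01,0,0,0,0.02,0,0]'
python3 -m crank '[0,0.01,0,0,0,0.02,0,0]'
python3 -m crank '[0,0.01,0,0,0,0.02,0,0]'
python3 -m crank '[0,0.01,0,0,0,0.02,0,0]'
python3 -m crank '[0,0.01,0,0,0,0.02,0,0]'
python3 -m crank '[0,0.01,0,0,0,0.02,0,0]'
python3 -m crank '[0,0.01,0,0,0,0.02,0,0]'
python3 -m crank '[0,0.01,0,0,0,0.02,0,0]'
python3 -m crank '[0,0.01,0,0,0,0.02,0,0]' ) | python3 fmt.py
```

```text
7.05 along 28.5 across -1.7 z 74.6 | Falong -8.8 Facross -2.7 Fz 7.7 60.2
7.3 along 31.6 across -1.6 z 74.6 | Falong -11.1 Facross -3.0 Fz 9.7 60.2
7.55 along 36.3 across -1.7 z 74.6 | Falong -8.8 Facross -3.4 Fz 8.3 60.2
7.8 along 44.6 across -1.6 z 74.6 | Falong -3.6 Facross -1.7 Fz 4.4 59.9
8.05 along 51.6 across -1.7 z 74.6 | Falong -2.4 Facross -0.1 Fz 4.6 59.8
8.3 along 56.6 across -1.6 z 74.6 | Falong -2.0 Facross 0.5 Fz 5.5 59.8
8.55 along 61.5 across -1.6 z 74.6 | Falong -2.6 Facross 1.0 Fz 4.4 59.8
8.8 along 66.6 across -1.6 z 74.7 | Falong -2.3 Facross 0.3 Fz 5.2 59.8
9.05 along 71.5 across -1.6 z 74.6 | Falong -2.7 Facross 0.1 Fz 5.3 59.8
9.3 along 76.6 across -1.6 z 74.6 | Falong -2.3 Facross -0.3 Fz 5.1 59.8
9.55 along 81.5 across -1.6 z 74.6 | Falong -2.7 Facross 0.2 Fz 5.3 59.8
9.8 along 86.6 across -1.5 z 74.6 | Falong -1.6 Facross -0.8 Fz 5.2 59.8
10.05 along 91.5 across -1.5 z 74.6 | Falong -1.7 Facross 0.6 Fz 5.5 59.8
10.3 along 96.5 across -1.5 z 74.6 | Falong -2.2 Facross -0.1 Fz 5.7 59.8
```

The tight spot peaks near +33 mm on the red side. Next I'll approach the red buffer in finer steps.

```bash
( python3 -m crank '[0,0.007,0,0,0,0.014,0,0]'
python3 -m crank '[0,0.006,0,0,0,0.012,0,0]'
python3 -m crank '[0,0.005,0,0,0,0.01,0,0]'
python3 -m crank '[0,0.004,0,0,0,0.008,0,0]'
python3 -m crank '[0,0.004,0,0]' ) | python3 fmt.py
```

```text
10.55 along 100.0 across -1.5 z 74.7 | Falong -1.5 Facross -0.2 Fz 4.6 59.8
10.8 along 102.9 across -1.4 z 74.7 | Falong -3.2 Facross 0.8 Fz 4.8 59.8
11.05 along 105.5 across -1.5 z 74.7 | Falong -2.6 Facross 0.6 Fz 5.3 59.8
11.3 along 107.5 across -1.4 z 74.7 | Falong -2.1 Facross -0.1 Fz 5.8 59.8
11.42 along 108.4 across -1.4 z 74.6 | Falong -2.2 Facross -0.2 Fz 5.2 59.8
```

```bash
( python3 -m crank '[0,0.004,0,0]'
python3 -m crank '[0,0.004,0,0]'
python3 -m crank '[0,0.004,0,0]' ) | python3 fmt.py
```

```text
11.55 along 109.4 across -1.4 z 74.7 | Falong -2.6 Facross 0.8 Fz 4.7 59.8
11.68 along 110.4 across -1.4 z 74.7 | Falong -1.6 Facross 0.9 Fz 4.3 59.8
11.8 along 111.3 across -1.4 z 74.6 | Falong -2.2 Facross 1.0 Fz 4.7 59.9
```

```bash
( python3 -m crank '[0,0.004,0,0]'
python3 -m crank '[0,0.004,0,0]' ) | python3 fmt.py
```

```text
11.92 along 111.6 across -1.4 z 74.7 | Falong -4.5 Facross -0.4 Fz 6.7 60.0
12.05 along 112.0 across -1.5 z 74.6 | Falong -5.7 Facross 0.2 Fz 6.1 60.1
```

The force rises at 111.3 mm. One more small step will confirm contact.

```bash
( python3 -m crank '[0,0.004,0,0]' ) | python3 fmt.py
```

```text
12.18 along 112.3 across -1.4 z 74.6 | Falong -7.1 Facross -0.1 Fz 6.9 60.1
```

Red contact is confirmed (about 1.5 mm of compression at 7 N). Now towards blue, with finer samples around the tight spot.

```bash
( python3 -m crank '[0,-0.005,0,0,0,-0.013,0,0,0,-0.023,0,0,0,-0.033,0,0]'
python3 -m crank '[0,-0.01,0,0,0,-0.02,0,0,0,-0.03,0,0,0,-0.04,0,0]'
python3 -m crank '[0,-0.01,0,0,0,-0.02,0,0,0,-0.03,0,0,0,-0.04,0,0]'
python3 -m crank '[0,-0.01,0,0,0,-0.02,0,0,0,-0.03,0,0,0,-0.04,0,0]'
python3 -m crank '[0,-0.01,0,0,0,-0.02,0,0,0,-0.03,0,0,0,-0.04,0,0]'
python3 -m crank '[0,-0.01,0,0,0,-0.02,0,0,0,-0.03,0,0,0,-0.04,0,0]'
python3 -m crank '[0,-0.006,0,0]'
python3 -m crank '[0,-0.006,0,0]'
python3 -m crank '[0,-0.006,0,0]'
python3 -m crank '[0,-0.006,0,0]'
python3 -m crank '[0,-0.006,0,0]'
python3 -m crank '[0,-0.006,0,0]'
python3 -m crank '[0,-0.006,0,0]'
python3 -m crank '[0,-0.006,0,0]'
python3 -m crank '[0,-0.006,0,0]'
python3 -m crank '[0,-0.006,0,0]'
python3 -m crank '[0,-0.006,0,0]'
python3 -m crank '[0,-0.006,0,0]'
python3 -m crank '[0,-0.006,0,0]'
python3 -m crank '[0,-0.006,0,0]'
python3 -m crank '[0,-0.006,0,0]'
python3 -m crank '[0,-0.006,0,0]'
python3 -m crank '[0,-0.006,0,0]'
python3 -m crank '[0,-0.006,0,0]' ) | python3 fmt.py
```

```text
12.68 along 107.5 across -1.4 z 74.7 | Falong 2.4 Facross 2.8 Fz 2.3 59.6
13.18 along 96.0 across -1.5 z 74.6 | Falong 2.4 Facross 3.5 Fz 4.5 59.7
13.68 along 85.9 across -1.5 z 74.6 | Falong 2.6 Facross 3.9 Fz 5.4 59.9
14.18 along 75.9 across -1.5 z 74.6 | Falong 1.6 Facross 3.7 Fz 5.0 59.9
14.68 along 65.9 across -1.6 z 74.6 | Falong 2.2 Facross 4.2 Fz 5.4 59.9
15.18 along 56.0 across -1.7 z 74.6 | Falong 2.8 Facross 4.2 Fz 5.1 59.9
15.3 along 54.5 across -1.7 z 74.6 | Falong 1.8 Facross 3.6 Fz 5.2 59.9
15.42 along 53.1 across -1.6 z 74.6 | Falong 1.8 Facross 3.8 Fz 5.6 59.9
15.55 along 51.6 across -1.7 z 74.6 | Falong 1.9 Facross 3.5 Fz 5.1 59.9
15.68 along 50.0 across -1.7 z 74.6 | Falong 1.2 Facross 3.2 Fz 4.7 59.9
15.8 along 48.6 across -1.7 z 74.6 | Falong 2.1 Facross 3.5 Fz 5.8 59.9
15.92 along 47.0 across -1.6 z 74.6 | Falong 2.8 Facross 4.1 Fz 5.3 59.9
16.05 along 45.7 across -1.7 z 74.6 | Falong 2.6 Facross 4.0 Fz 5.4 59.8
16.18 along 45.0 across -1.7 z 74.6 | Falong 3.8 Facross 4.7 Fz 4.4 59.7
16.3 along 44.2 across -1.7 z 74.6 | Falong 5.8 Facross 5.2 Fz 3.3 59.6
16.42 along 43.5 across -1.7 z 74.7 | Falong 5.9 Facross 5.7 Fz 2.2 59.5
16.55 along 42.8 across -1.7 z 74.7 | Falong 8.1 Facross 5.4 Fz 2.0 59.5
16.68 along 41.9 across -1.7 z 74.7 | Falong 8.8 Facross 5.4 Fz 2.3 59.4
16.8 along 41.0 across -1.8 z 74.7 | Falong 10.8 Facross 6.4 Fz 2.0 59.4
16.92 along 40.0 across -1.8 z 74.7 | Falong 10.2 Facross 6.3 Fz 1.5 59.4
17.05 along 38.9 across -1.7 z 74.7 | Falong 10.5 Facross 6.1 Fz 0.9 59.4
17.18 along 37.5 across -1.7 z 74.7 | Falong 11.3 Facross 5.8 Fz 1.3 59.4
17.3 along 35.7 across -1.7 z 74.7 | Falong 9.3 Facross 4.8 Fz 3.2 59.6
17.42 along 33.7 across -1.8 z 74.7 | Falong 8.3 Facross 5.8 Fz 3.0 59.7
```

The reverse pass peaks near +38 mm, against about 33 mm on the forward pass, so the two bracket roughly +36 mm. I'll continue to blue.

```bash
( python3 -m crank '[0,-0.006,0,0]'
python3 -m crank '[0,-0.006,0,0]'
python3 -m crank '[0,-0.006,0,0]'
python3 -m crank '[0,-0.006,0,0]'
python3 -m crank '[0,-0.006,0,0]'
python3 -m crank '[0,-0.006,0,0]'
python3 -m crank '[0,-0.01,0,0,0,-0.02,0,0]'
python3 -m crank '[0,-0.01,0,0,0,-0.02,0,0]'
python3 -m crank '[0,-0.01,0,0,0,-0.02,0,0]'
python3 -m crank '[0,-0.01,0,0,0,-0.02,0,0]'
python3 -m crank '[0,-0.01,0,0,0,-0.02,0,0,0,-0.03,0,0,0,-0.04,0,0]'
python3 -m crank '[0,-0.01,0,0,0,-0.02,0,0,0,-0.03,0,0,0,-0.04,0,0]'
python3 -m crank '[0,-0.01,0,0,0,-0.02,0,0,0,-0.03,0,0,0,-0.04,0,0]'
python3 -m crank '[0,-0.01,0,0,0,-0.02,0,0,0,-0.03,0,0,0,-0.04,0,0]'
python3 -m crank '[0,-0.01,0,0,0,-0.02,0,0,0,-0.03,0,0,0,-0.04,0,0]'
python3 -m crank '[0,-0.01,0,0,0,-0.02,0,0,0,-0.03,0,0,0,-0.04,0,0]'
python3 -m crank '[0,-0.01,0,0,0,-0.02,0,0,0,-0.03,0,0,0,-0.04,0,0]'
python3 -m crank '[0,-0.01,0,0,0,-0.02,0,0,0,-0.03,0,0,0,-0.04,0,0]'
python3 -m crank '[0,-0.01,0,0,0,-0.02,0,0,0,-0.03,0,0,0,-0.04,0,0]' ) | python3 fmt.py
```

```text
17.55 along 31.1 across -1.8 z 74.6 | Falong 6.3 Facross 5.3 Fz 3.7 59.8
17.68 along 28.2 across -1.8 z 74.6 | Falong 3.9 Facross 4.1 Fz 4.5 60.0
17.8 along 25.2 across -1.7 z 74.6 | Falong 0.9 Facross 4.0 Fz 5.9 60.1
17.92 along 23.3 across -1.8 z 74.6 | Falong 2.0 Facross 3.8 Fz 4.0 60.1
18.05 along 21.7 across -1.8 z 74.6 | Falong 1.7 Facross 4.7 Fz 4.9 60.1
18.18 along 20.3 across -1.8 z 74.6 | Falong 2.2 Facross 2.8 Fz 5.9 60.1
18.42 along 15.2 across -1.8 z 74.6 | Falong 2.1 Facross 3.2 Fz 5.9 60.1
18.68 along 10.3 across -1.9 z 74.6 | Falong 1.8 Facross 3.3 Fz 5.8 60.1
18.92 along 5.2 across -1.8 z 74.6 | Falong 2.1 Facross 4.4 Fz 4.9 60.1
19.18 along 0.3 across -1.9 z 74.6 | Falong 1.6 Facross 4.0 Fz 5.6 60.1
19.68 along -9.7 across -1.8 z 74.6 | Falong 2.3 Facross 3.7 Fz 5.3 60.1
20.18 along -19.6 across -1.9 z 74.6 | Falong 2.1 Facross 4.1 Fz 5.3 60.1
20.68 along -29.6 across -2.0 z 74.6 | Falong 0.7 Facross 2.6 Fz 5.5 60.1
21.18 along -39.6 across -1.9 z 74.6 | Falong 1.5 Facross 3.2 Fz 5.5 60.2
21.68 along -49.5 across -2.0 z 74.6 | Falong 1.8 Facross 3.3 Fz 6.3 60.2
22.18 along -59.4 across -2.0 z 74.6 | Falong 1.4 Facross 2.8 Fz 5.5 60.2
22.68 along -69.4 across -2.1 z 74.6 | Falong 2.5 Facross 3.5 Fz 6.2 60.2
23.18 along -79.4 across -2.1 z 74.6 | Falong 1.5 Facross 3.3 Fz 6.3 60.2
23.68 along -89.3 across -2.1 z 74.6 | Falong 2.2 Facross 2.7 Fz 6.4 60.2
```

The zone spans 26 to 46 mm in both directions, so its centre is at about 36 mm. Now the approach to blue.

```bash
( python3 -m crank '[0,-0.01,0,0,0,-0.02,0,0]'
python3 -m crank '[0,-0.008,0,0,0,-0.016,0,0]'
python3 -m crank '[0,-0.006,0,0,0,-0.012,0,0]'
python3 -m crank '[0,-0.004,0,0,0,-0.008,0,0]'
python3 -m crank '[0,-0.004,0,0,0,-0.008,0,0]'
python3 -m crank '[0,-0.004,0,0]'
python3 -m crank '[0,-0.004,0,0]' ) | python3 fmt.py
```

```text
23.92 along -94.3 across -2.1 z 74.6 | Falong 2.2 Facross 2.4 Fz 6.0 60.2
24.18 along -98.4 across -2.2 z 74.6 | Falong 1.6 Facross 2.7 Fz 6.6 60.2
24.42 along -101.3 across -2.2 z 74.6 | Falong 2.0 Facross 3.4 Fz 6.4 60.2
24.68 along -103.3 across -2.1 z 74.6 | Falong 1.7 Facross 3.4 Fz 6.6 60.2
24.92 along -105.3 across -2.2 z 74.6 | Falong 2.0 Facross 3.3 Fz 7.4 60.2
25.05 along -106.2 across -2.2 z 74.6 | Falong 2.1 Facross 2.6 Fz 7.5 60.2
25.18 along -107.2 across -2.2 z 74.6 | Falong 2.5 Facross 2.6 Fz 7.0 60.2
```

```bash
( python3 -m crank '[0,-0.004,0,0]'
python3 -m crank '[0,-0.004,0,0]'
python3 -m crank '[0,-0.004,0,0]'
python3 -m crank '[0,-0.004,0,0]' ) | python3 fmt.py
```

```text
25.3 along -108.3 across -2.2 z 74.6 | Falong 2.7 Facross 2.6 Fz 6.6 60.2
25.42 along -109.3 across -2.1 z 74.6 | Falong 2.9 Facross 2.8 Fz 6.9 60.2
25.55 along -109.7 across -2.2 z 74.6 | Falong 3.8 Facross 3.2 Fz 6.1 60.2
25.68 along -110.1 across -2.2 z 74.6 | Falong 5.1 Facross 2.0 Fz 6.1 60.1
```

```bash
( python3 -m crank '[0,-0.004,0,0]'
python3 -m crank '[0,-0.004,0,0]' ) | python3 fmt.py
```

```text
25.8 along -110.4 across -2.2 z 74.6 | Falong 5.7 Facross 2.8 Fz 5.7 60.0
25.92 along -110.8 across -2.2 z 74.6 | Falong 6.0 Facross 3.4 Fz 5.2 60.0
```

Blue contact is confirmed at -109.3 mm, symmetric with red. Going back to about +20 mm, then fine steps into the spot.

```bash
( python3 -m crank '[0,0.006,0,0,0,0.014,0,0,0,0.024,0,0,0,0.034,0,0,0,0.044,0,0,0,0.054,0,0,0,0.064,0,0,0,0.074,0,0]'
python3 -m crank '[0,0.01,0,0,0,0.02,0,0,0,0.03,0,0,0,0.04,0,0,0,0.05,0,0,0,0.06,0,0,0,0.07,0,0,0,0.08,0,0]'
python3 -m crank '[0,0.01,0,0,0,0.02,0,0,0,0.03,0,0,0,0.04,0,0,0,0.05,0,0,0,0.06,0,0,0,0.07,0,0,0,0.08,0,0]'
python3 -m crank '[0,0.01,0,0,0,0.02,0,0,0,0.03,0,0,0,0.04,0,0,0,0.05,0,0,0,0.06,0,0,0,0.07,0,0,0,0.08,0,0]'
python3 -m crank '[0,0.01,0,0,0,0.02,0,0,0,0.03,0,0,0,0.04,0,0,0,0.05,0,0,0,0.06,0,0,0,0.07,0,0,0,0.08,0,0]'
python3 -m crank '[0,0.01,0,0,0,0.02,0,0,0,0.03,0,0,0,0.04,0,0,0,0.05,0,0,0,0.06,0,0,0,0.07,0,0,0,0.08,0,0]'
python3 -m crank '[0,0.01,0,0,0,0.02,0,0,0,0.03,0,0,0,0.04,0,0,0,0.05,0,0]' ) | python3 fmt.py
```

```text
26.92 along -97.2 across -2.1 z 74.6 | Falong -2.2 Facross 3.0 Fz 6.1 60.4
27.92 along -77.2 across -2.1 z 74.6 | Falong -2.6 Facross 1.2 Fz 7.7 60.3
28.92 along -57.4 across -2.0 z 74.6 | Falong -1.9 Facross 3.0 Fz 7.3 60.3
29.92 along -37.5 across -2.0 z 74.6 | Falong -2.7 Facross 2.5 Fz 6.5 60.3
30.92 along -17.5 across -1.9 z 74.6 | Falong -2.4 Facross 2.9 Fz 7.3 60.3
31.92 along 2.4 across -1.8 z 74.6 | Falong -2.7 Facross 2.7 Fz 6.8 60.3
32.55 along 14.8 across -1.8 z 74.6 | Falong -1.3 Facross 2.8 Fz 7.5 60.3
```

```bash
( python3 -m crank '[0,0.006,0,0,0,0.012,0,0,0,0.018,0,0,0,0.024,0,0]'
python3 -m crank '[0,0.006,0,0]'
python3 -m crank '[0,0.006,0,0]'
python3 -m crank '[0,0.006,0,0]'
python3 -m crank '[0,0.006,0,0]'
python3 -m crank '[0,0.006,0,0]'
python3 -m crank '[0,0.006,0,0]'
python3 -m crank '[0,0.006,0,0]'
python3 -m crank '[0,0.006,0,0]'
python3 -m crank '[0,0.006,0,0]'
python3 -m crank '[0,0.006,0,0]'
python3 -m crank '[0,0.006,0,0]' ) | python3 fmt.py
```

```text
33.05 along 20.8 across -1.8 z 74.6 | Falong -2.2 Facross 3.1 Fz 7.3 60.3
33.17 along 22.3 across -1.8 z 74.6 | Falong -2.4 Facross 3.4 Fz 7.6 60.3
33.3 along 23.8 across -1.8 z 74.6 | Falong -1.6 Facross 2.6 Fz 7.9 60.3
33.42 along 25.2 across -1.7 z 74.6 | Falong -2.1 Facross 3.5 Fz 6.7 60.3
33.55 along 26.1 across -1.8 z 74.6 | Falong -4.0 Facross 2.4 Fz 8.5 60.4
33.67 along 26.9 across -1.8 z 74.6 | Falong -5.2 Facross 2.0 Fz 9.3 60.4
33.8 along 27.5 across -1.7 z 74.6 | Falong -6.8 Facross 0.4 Fz 9.2 60.4
33.92 along 28.2 across -1.8 z 74.6 | Falong -7.9 Facross 1.4 Fz 10.8 60.5
34.05 along 29.0 across -1.7 z 74.6 | Falong -8.7 Facross 1.5 Fz 10.8 60.5
34.17 along 29.9 across -1.7 z 74.6 | Falong -9.7 Facross 0.2 Fz 12.5 60.6
34.3 along 30.8 across -1.8 z 74.6 | Falong -10.4 Facross -0.1 Fz 11.9 60.6
34.42 along 32.0 across -1.7 z 74.6 | Falong -12.0 Facross 0.6 Fz 11.6 60.6
```

Onsets at 25.7 mm (forward) and 46 mm (reverse) put the spot's centre at about 35.9 mm. I'll hold and let the arm settle before nudging.

```bash
( python3 -m crank '[0,0,0,0]'
python3 -m crank '[0,0,0,0]'
python3 -m crank '[0,0,0,0,0,0,0,0]' ) | python3 fmt.py
```

```text
34.55 along 32.6 across -1.7 z 74.6 | Falong -9.1 Facross -0.5 Fz 11.3 60.7
34.67 along 32.6 across -1.7 z 74.6 | Falong -9.6 Facross -0.0 Fz 11.1 60.7
34.92 along 32.6 across -1.7 z 74.6 | Falong -8.9 Facross -0.3 Fz 11.5 60.7
```

```bash
( python3 -m crank '[0,0.003,0,0]'
python3 -m crank '[0,0.003,0,0]'
python3 -m crank '[0,0.003,0,0]' ) | python3 fmt.py
```

```text
35.05 along 32.7 across -1.7 z 74.6 | Falong -11.5 Facross 0.3 Fz 11.7 60.7
35.17 along 33.1 across -1.8 z 74.6 | Falong -11.6 Facross 0.7 Fz 12.1 60.6
35.3 along 33.9 across -1.7 z 74.6 | Falong -9.5 Facross 0.6 Fz 12.0 60.7
```

```bash
( python3 -m crank '[0,0.001,0,0]'
python3 -m crank '[0,0.001,0,0]' ) | python3 fmt.py
```

```text
35.42 along 34.3 across -1.7 z 74.7 | Falong -10.5 Facross -0.3 Fz 12.4 60.7
35.55 along 34.4 across -1.7 z 74.6 | Falong -11.5 Facross 0.6 Fz 12.1 60.7
```

```bash
( python3 -m crank '[0,0.003,0,0]'
python3 -m crank '[0,0.002,0,0]'
python3 -m crank '[0,0,0,0]' ) | python3 fmt.py
```

```text
35.67 along 35.3 across -1.8 z 74.6 | Falong -10.5 Facross 1.0 Fz 12.2 60.8
35.8 along 36.2 across -1.7 z 74.6 | Falong -8.7 Facross 0.8 Fz 11.4 60.8
35.92 along 36.6 across -1.7 z 74.7 | Falong -9.7 Facross -0.5 Fz 11.1 60.7
```

The TCP is at 36.6 mm. Next I'll take the load off before releasing.

```bash
( python3 -m crank '[0,-0.006,0,0]'
python3 -m crank '[0,-0.006,0,0]'
python3 -m crank '[0,-0.004,0,0]' ) | python3 fmt.py
```

```text
36.05 along 36.6 across -1.7 z 74.7 | Falong -5.7 Facross 1.3 Fz 9.2 60.5
36.17 along 36.6 across -1.7 z 74.7 | Falong -3.2 Facross 2.1 Fz 8.0 60.4
36.3 along 36.5 across -1.6 z 74.7 | Falong -2.0 Facross 2.5 Fz 8.0 60.4
```

```bash
( python3 -m crank '[0,-0.003,0,0,0,-0.003,0,0]'
python3 -m crank '[0,-0.003,0,0,0,-0.003,0,0,0,-0.003,0,0,0,-0.003,0,0,0,-0.003,0,0,0,-0.003,0,0]' -1
python3 -m crank '[0,0,-0.04,0,0,0,-0.1,0,0,0,-0.2,0,0,0,-0.3,0,0,0,-0.4,0,0,0,-0.5,0,0,0,-0.56,0,0,0,-0.56,0]' ) | python3 fmt.py
python3 - <<'E'
from bench import robot
from h import *
s=robot.get_state();print(s["grip_width"])
c=robot.capture("wrist");cv2.imwrite("pics/w2.png",c["pixels"][:,:,::-1])
k=centre(blob(c,(8,110,80),(20,255,255),(330,140,420,230)));print(k)
t=robot.capture("top");cv2.imwrite("pics/t2.png",t["pixels"][120:320,180:460,::-1])
E
```

```text
36.55 along 36.5 across -1.7 z 74.7 | Falong -2.5 Facross 3.4 Fz 7.4 60.4
37.3 along 38.0 across -2.0 z 74.3 | Falong 0.2 Facross -1.1 Fz 0.7 0.0
38.3 along 38.2 across -1.2 z 216.1 | Falong -0.0 Facross 0.2 Fz -1.1 0.0
0.08548909708477725Traceback (most recent call last):
  File "<stdin>", line 5, in <module>
  File "h.py", line 13, in centre
    cs=max(cv2.findContours(k,0,2)[0],key=cv2.contourArea); return cv2.minAreaRect(cs)
ValueError: max() iterable argument is empty
```

View pics/w2.png

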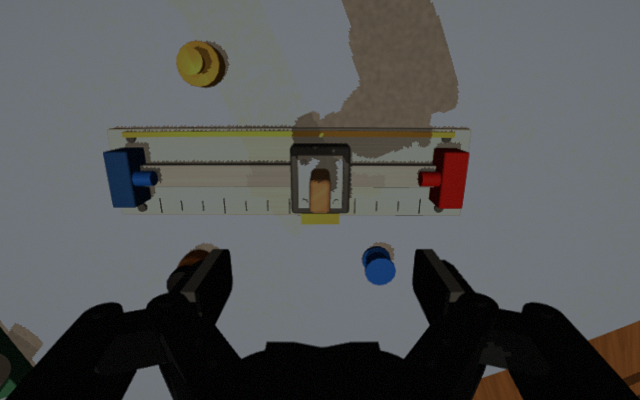

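The wrist view shows the carriage free, with the handle top at (320,195) between the open jaws and all bystanders undisturbed. I'll check that it did not move on release.

Run:
```python
from bench import robot
from h import *
u=np.array([.381,.9246]);m=np.array([.5575,.0393])
t=robot.capture("wrist");hs=cv2.cvtColor(t["pixels"],cv2.COLOR_RGB2HSV);print(hs[195,320])
k=centre(blob(t,(5,90,60),(22,255,255),(300,165,340,213)));print(k)
H=ray(t,k[0],.1);print("handle along",1e3*(H[:2]-m)@u)
for nm,lo,hi,box in(("red",(0,150,50),(8,255,255),(432,140,480,220)),("blue",(105,130,40),(125,255,255),(90,140,147,220))):
    q=centre(cv2.morphologyEx(blob(t,lo,hi,box),2,np.ones((9,9))));P=ray(t,q[0],.04);print(nm,q[0],1e3*(P[:2]-m)@u)
```

```text
[ 20 130 112]
((320.0, 197.0), (30.0, 20.0), 90.0)
handle along 36.29832239495357
red (450.0, 181.5) 171.08040957229974
blue (119.6240234375, 180.0696258544922) -175.33222498243524
```

The camera puts the released handle at +36.3 mm, within about 0.5 mm of the spot centre I felt. Handing in.

```bash
python3 -c "
from bench import robot
print(robot.hand_in())"
```

```text
the job is handed in; nothing more can be done
None
```

The carriage touched the red buffer and then the blue one, both gently (7 N or less), and now stands released on the tight spot, about 36 mm to the red side of the rail's middle; the job is handed in.

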